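Put the biscuit cutters away on their storage tiles

ROBOT

A 6-joint arm with a two-finger parallel gripper is mounted at the origin on the work surface. World frame = base frame: x ahead of the robot, y to its left, z up, the work surface at z = 0. Lengths are in mm, angles in rad, forces in N, time in s.
With the tool pointing down it reaches from about 350 to 775 mm from the base axis. Payload 7.3 kg.
Tool frame: the origin (TCP) lies at the very end of the fingers, on their centre line; the grasp point (between the pads) lies 19 mm behind it (bot.grasp_offset is the distance from the TCP to the grasp point, in mm); z points along the fingers, y is the direction in which the jaws open and shut (so a half turn about z gives the same grasp; the last joint's range is limited). The gripper opens to 92 mm and grips with 3 to 60 N. Pads are 19 mm wide; open, the fingers measure 130 mm over their backs; the gripper's body (75 mm by 190 mm) begins 47 mm behind the grasp point.
Start: joints at [1.072, 0.342, 1.524, -0, 1.275, -0.146], TCP at [181.388, 492.69, 226.741] pointing down, gripper open.
Joint ranges: [-2.53, 2.53], [-0.77, 2.02], [0.04, 2.7], [-1, 4.14], [0.28, 2.66], [-3.11, 3.11]. Speed limits (rad/s): [2.57, 2.57, 3.14, 3.14, 3.14, 3.14].

INTERFACE

Orientations are given as [roll, pitch, yaw] about the fixed x, y, z axes, in that order (R = Rz(yaw) Ry(pitch) Rx(roll)).
In Python, from plant import bot gives the robot as it stands.
- The arm moves only by the tool servo_tool, never from a script. Its arguments are lists of equal length, an entry for each row: "angular": the turn, a rotation vector about the world's x, y, z in degrees, a list of three; "slide": the shift along the world's x, y, z in mm, a list of three; "grip": the opening, from -1 (shut) to 1 (fully open), so that 0 is half open. In form: {"angular": [[ax, ay, az], ...], "slide": [[dx, dy, dz], ...], "grip": [grip, ...]}. A call has 1 to 10 rows; each row is the pose to reach, as a shift and turn from the pose commanded when the call began; what a row does not reach only later rows make up. A row lasts 1/12 s, in which the tool goes at most 41.7 mm and 7.16 degrees, less where a joint would pass 70% of its speed; a pose out of reach is approached as far as the arm can. A call with a gripper value outside its range is refused whole. The fingers move at their own pace and stop on an object; the grip force is fixed at half the most. Time passes only in rows, so rows that repeat a pose let the fingers close. It gives the time, the measured TCP pose, the force and the opening at its end, in the units of the state.
- bot.get_obs(): the state, without advancing time (a new reading comes with each control period).
- bot.capture(name): name is "scene" or "top"; returns a dict with "img" (400x640x3 uint8, blue, green, red), "range_z" (400x640 float32, mm along the optical axis (not along the pixel's ray), 0 where there is no reading), "fov_y" (degrees; the focal length in pixels is half the picture's height over the tangent of half this angle, whatever the lens; pixels are square), "cx", "cy" (the principal point, pixels), "dist" ([k1, k2, p1, p2, k3] as OpenCV has them; the pictures are not rectified), "R" (3x3) and "t" (3): a world point X has camera coordinates R X + t. Camera axes: x right, y down, z forward; pixel columns grow to the right and rows downward; lengths in mm; the calibration is good to about 2 mm. A picture is of the moment at which its call begins.
- bot.close_job(): hands the job in, once; it reports no verdict.
The state is a dict: "time": time; "joint_positions": joint angles; "dq": joint speeds; "tau": joint torques, N m; "tool_pos": TCP position; "tcp_rot": TCP orientation; "contact_force": force on the tool from outside, world axes, zero at the start; "moment": the same for the moment, N m; "grip_width": finger opening in mm.
Only numpy, scipy, OpenCV 4.12 (cv2) and the standard library are available. Lean on these libraries where they do the work, as an engineer would, in place of code of your own. Each camera call takes 0.05 s, during which the arm holds its last target.

TASK

Baking is done: put the four biscuit cutters away, each standing upright in the middle of the white storage tile whose dark silhouette has its shape and size, with the square and the oblong one turned to line up with their silhouettes. The order does not matter. Do not push the sugar jar or the mug out of place or knock them over.

Things in the scene. Friction and masses are not known exactly. Their poses are not given: they have to be found in the camera images.
- large_round_center (a point): Large round biscuit cutter, 69 mm in diameter. Loose, stands blade down, 62 mm tall: a closed steel body 16 mm tall and, upright on its middle, a wooden bar grip 34 mm long (x) by 18 mm wide (y), 16 to 62 mm above the underside; about 120 g. Hold the grip across its 18 mm, fingertips above the steel. Origin: on its axis, 31 mm above the underside; x along the grip, z up.
- small_round_center (a point): Small round biscuit cutter, 45 mm in diameter. Loose, stands blade down, 62 mm tall: a closed steel body 16 mm tall and, upright on its middle, a wooden bar grip 34 mm long (x) by 18 mm wide (y), 16 to 62 mm above the underside; about 120 g. Hold the grip across its 18 mm, fingertips above the steel. Origin: on its axis, 31 mm above the underside; x along the grip, z up.
- square_center (a point): Square biscuit cutter, 55 x 55 mm, sides along x and y. Loose, stands blade down, 62 mm tall: a closed steel body 16 mm tall and, upright on its middle, a wooden bar grip 34 mm long (x) by 18 mm wide (y), 16 to 62 mm above the underside; about 120 g. Hold the grip across its 18 mm, fingertips above the steel. Origin: on its axis, 31 mm above the underside; x along the grip, z up.
- oblong_center (a point): Oblong biscuit cutter with round ends, 73 mm long (x) by 37 mm wide (y). Loose, stands blade down, 62 mm tall: a closed steel body 16 mm tall and, upright on its middle, a wooden bar grip 34 mm long (x) by 18 mm wide (y), 16 to 62 mm above the underside; about 120 g. Hold the grip across its 18 mm, fingertips above the steel. Origin: on its axis, 31 mm above the underside; x along the grip, z up.
- tile_large_round: Storage tile fixed to the table: a white square 88 x 88 mm, 8 mm thick, flat on top, with a dark flat silhouette (no recess) in its middle: a disc of 72 mm diameter, for the large round cutter. Origin: centre of the tile's underside, on the table (its top is 8 mm higher); x and y along its sides.
- tile_small_round: Storage tile fixed to the table: a white square 88 x 88 mm, 8 mm thick, flat on top, with a dark flat silhouette (no recess) in its middle: a disc of 48 mm diameter, for the small round cutter. Origin: centre of the tile's underside, on the table (its top is 8 mm higher); x and y along its sides.
- tile_square: Storage tile fixed to the table: a white square 88 x 88 mm, 8 mm thick, flat on top, with a dark flat silhouette (no recess) in its middle: a square of 58 x 58 mm, its sides parallel to the tile's, for the square cutter. Origin: centre of the tile's underside, on the table (its top is 8 mm higher); x and y along its sides.
- tile_oblong: Storage tile fixed to the table: a white square 88 x 88 mm, 8 mm thick, flat on top, with a dark flat silhouette (no recess) in its middle: an oblong with round ends, 76 mm long (along the tile's x) by 40 mm wide (y), for the oblong cutter. Origin: centre of the tile's underside, on the table (its top is 8 mm higher); x and y along its sides.
- sugar_jar_center (a point): Bystander: upright glass jar with a steel lid, 60 mm in diameter, 85 mm tall, loose, among the cutters and tiles. Origin on its axis, half-way up.
- mug_center (a point): Bystander: upright white mug, 72 mm in diameter at the rim, 85 mm tall, handle standing out sideways (y), loose, near the left-hand cutters and tiles. Origin on its axis, half-way up.
Things that resemble listed ones, but are neither listed nor needed, are in the scene too. What is shaped like the part that bears oblong_center but green is not meant.

How it is judged (in metres and radians):
At the end, for the whole second after the job is handed in: Each cutter stands upright (within 7 degrees) and at rest on its own tile, its centre within 12 mm of the tile's centre; the oblong and the square one line up with their silhouettes within 17 degrees (half turns, and quarter turns of the square, count as the same) (horizontal distance between large_round_center and tile_large_round below 0.012 m and z of large_round_center in the frame of tile_large_round between 0.034 and 0.044 m and angle between each of large_round_center, small_round_center, square_center, oblong_center's own z axis and vertical below 0.12 rad and linear speed of each of large_round, small_round, square, oblong below 0.02 m/s and horizontal distance between small_round_center and tile_small_round below 0.012 m and z of small_round_center in the frame of tile_small_round between 0.034 and 0.044 m and horizontal distance between square_center and tile_square below 0.012 m and z of square_center in the frame of tile_square between 0.034 and 0.044 m and (angle between the x axis of square_center and the x axis of tile_square, either way round below 0.3 rad or angle between the x axis of square_center and the x axis of tile_square, either way round above 1.2708 rad) and horizontal distance between oblong_center and tile_oblong below 0.012 m and z of oblong_center in the frame of tile_oblong between 0.034 and 0.044 m and angle between the x axis of oblong_center and the x axis of tile_oblong, either way round below 0.3 rad); the robot touches nothing.
It fails at once if The sugar jar was moved more than 25 mm or knocked over (distance of sugar_jar_center from where it was at the start of the episode above 0.025 m or angle between sugar_jar_center's own z axis and vertical above 0.5 rad).
It fails at once if The mug was moved more than 25 mm or knocked over (distance of mug_center from where it was at the start of the episode above 0.025 m or angle between mug_center's own z axis and vertical above 0.5 rad).
It also fails if it takes over 99 s, if anything falls off the work surface, if the arm or the gripper's body presses on something with over 40 N, if the wrist force passes 120 N, or if a joint passes its speed limit or range.

## Working session

There is one attempt and no reset: what is moved stays moved. The work goes in short steps, Python scripts to look and compute and a tool call to move; the robot and the scene stay as the last step left them, time stands still between calls to the robot, and variables do not carry over. Pictures are saved under pics/ and viewed, and the job is handed in when it is done.

Besides the shell and the picture viewer there is one more tool, called in YAML: its name, and indented under it one key for each argument. servo_tool: Moves the arm, as the interface text tells. Its arguments: {"type":"object","properties":{"angular":{"type":"array","items":{"type":"array","items":{"type":"number"}}},"slide":{"type":"array","items":{"type":"array","items":{"type":"number"}}},"grip":{"type":"array","items":{"type":"number"}}},"required":["angular","slide","grip"]}

```bash
mkdir -p pics; ls; python3 - <<'E'
from plant import bot
import cv2,numpy as np
print(bot.get_obs())
for n in("scene","top"):
    c=bot.capture(n); cv2.imwrite(f"pics/{n}0.png",c["img"]); np.savez(f"{n}0.npz",**c)
    print(n,{k:v for k,v in c.items() if k not in("img","range_z")}, (c["range_z"]>0).mean())
E
```

```text
pics
{'time': 0.0, 'joint_positions': array([ 1.07200593e+00,  3.42720388e-01,  1.52501179e+00,  6.83697375e-06,
        1.27538094e+00, -1.45984734e-01]), 'dq': array([ 2.37014994e-04,  5.20039322e-05, -6.46765851e-04, -9.83060928e-04,
        2.36260904e-03, -5.45582702e-05]), 'tau': array([ 1.43745830e-03, -4.31231368e+01, -2.44228417e+01,  7.18742958e-02,
        5.57643129e-02, -1.11974286e-04]), 'tool_pos': array([181.18088761, 492.32046469, 226.04799281]), 'tcp_rot': array([-3.14008931e+00, -2.27645613e-04,  2.78878482e+00]), 'contact_force': array([ 0.28716569, -0.12351825,  0.02492502]), 'moment': array([ 0.00883928, -0.00316171, -0.02506357]), 'grip_width': 91.7950488433271}
scene {'fov_y': 46.251805959890476, 'cx': 315.7161212134946, 'cy': 198.24073107139822, 'dist': array([-0.10263066,  0.        ,  0.        ,  0.        ,  0.        ]), 'R': array([[ 0.49233776,  0.87028156,  0.01461273],
       [ 0.62290006, -0.34056306, -0.70428142],
       [-0.60794658,  0.35584661, -0.70977049]]), 't': array([-265.85604183, -272.88964673, 1492.31417637])} 0.99597265625
top {'fov_y': 53.90001881031156, 'cx': 323.6549431713896, 'cy': 200.947075588121, 'dist': array([0.01611112, 0.        , 0.        , 0.        , 0.        ]), 'R': array([[ 0.01710803, -0.99983652,  0.00585278],
       [-0.98436146, -0.01786912, -0.17525187],
       [ 0.1753278 , -0.00276303, -0.98450623]]), 't': array([  1.26800423, 515.25565402, 935.46478923])} 0.9960859375
```

View pics/scene0.png

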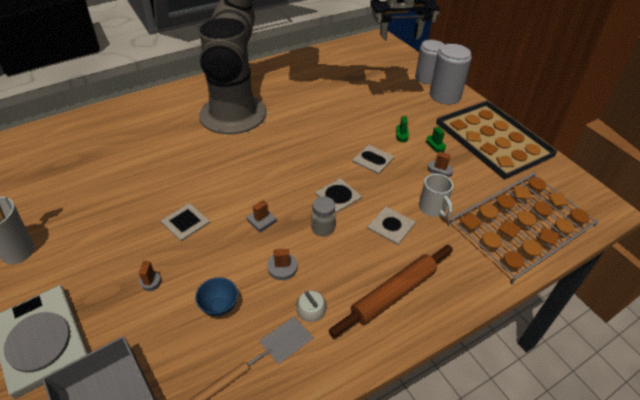

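View pics/top0.png

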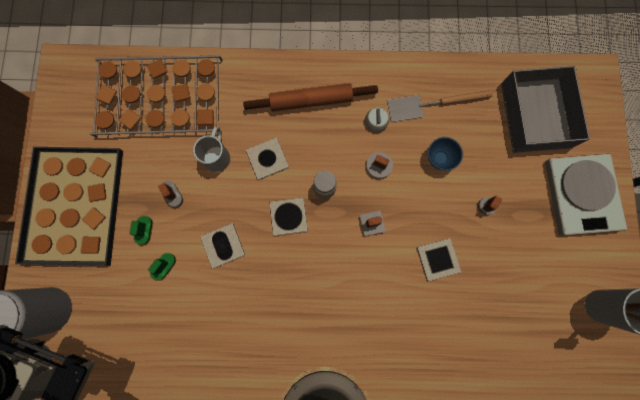

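```bash
cat > h.py <<'E'
import cv2,numpy as np
def K(c):
    f=200/np.tan(np.radians(float(c["fov_y"]))/2); return np.array([[f,0,c["cx"]],[0,f,c["cy"]],[0,0,1]],float)
def und(c,uv):
    return cv2.undistortPoints(np.asarray(uv,float).reshape(-1,1,2),K(c),np.asarray(c["dist"],float)).reshape(-1,2)
def plane(c,uv,z):
    d=np.c_[und(c,uv),np.ones(len(np.reshape(uv,(-1,2))))]@c["R"]   # R^T d
    o=-c["R"].T@c["t"]
    return o+d*((z-o[2])/d[:,2])[:,None]
def cloud(c):
    v,u=np.mgrid[:400,:640]; uv=np.c_[u.ravel(),v.ravel()]
    n=np.c_[und(c,uv),np.ones(len(uv))]*c["range_z"].reshape(-1,1)
    P=(n-c["t"])@c["R"]; P[c["range_z"].ravel()==0]=np.nan
    return P.reshape(400,640,3)
def load(n): return dict(np.load(n))
E
python3 - <<'E'
from h import *
np.set_printoptions(precision=1,suppress=True)
c=load("top0.npz"); P=cloud(c)
for n,u,v in [("tab",330,300),("tab",120,330),("tab",400,280),("tileL",312,202),("jar",325,178),("mug",209,150)]:
    print(n,P[v,u])
def show(n,u,v,r):
    im=c["img"][v-r:v+r,u-r:u+r]; return cv2.resize(im,(200,200),interpolation=cv2.INTER_NEAREST)
L=[("obl",171,194),("LR",379,165),("sq",372,223),("SR",489,206),("tS",267,158),("tL",289,216),("tO",222,245),("tQ",439,260)]
g=[show(*l,25) for l in L]
cv2.imwrite("pics/crop.png",np.vstack([np.hstack(g[:4]),np.hstack(g[4:])]))
for n,u,v in L[:4]:
    p=P[v-25:v+25,u-25:u+25].reshape(-1,3); 
    print(n,np.histogram(p[:,2],bins=[-10,-3,3,10,13,19,25,40,55,60,65,75])[0])
s=load("scene0.npz");Q=cloud(s);print(Q[150,150],Q[300,120])
E
```

```text
tab [272.4  -9.9   0.9]
tab [193.4 503.4  -1.2]
tab [ 324.4 -185.7    0. ]
tileL [519.7  40.5   1.5]
jar [564.2   8.2  86.2]
mug [653.4 315.8   7. ]
obl [  52 1819  231    6  187   31   30   33   18   83    3]
LR [  55 1734  170   13  339   36   21   24   18   78    5]
sq [  45 1791  187   10  295   33   13   11   13   83    9]
SR [  74 1915  207    3   93   23   31   34   28   79    3]
[  53.6 -285.3   -0.5] [ 529.7 -485.     0.2]
```

View pics/crop.png

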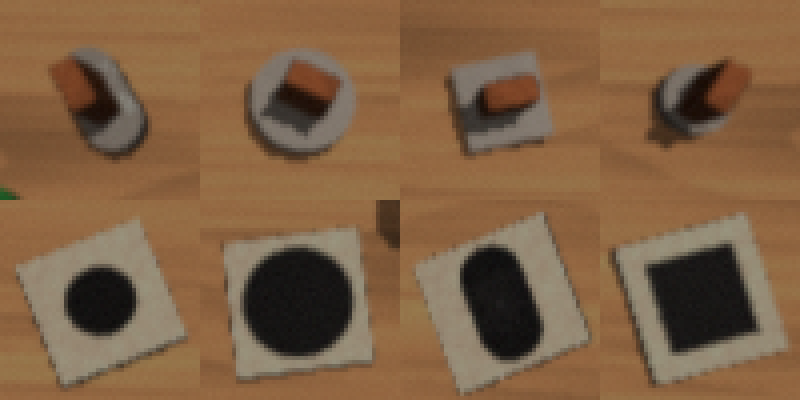

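```bash
cat > meas.py <<'E'
from h import *
np.set_printoptions(precision=1,suppress=True)
def ang(a): return (a+90)%180-90
def rect(xy):
    (cx,cy),(w,h),a=cv2.minAreaRect(xy.astype(np.float32))
    if h>w: w,h,a=h,w,a+90
    return np.array([cx,cy]),w,h,ang(a)
def grip(c,P,xy,r=32):   # near world xy
    m=(np.hypot(P[...,0]-xy[0],P[...,1]-xy[1])<r)&(P[...,2]>54)&(P[...,2]<72)
    hsv=cv2.cvtColor(c["img"],cv2.COLOR_BGR2HSV)
    m&=(hsv[...,1]>110)
    v,u=np.nonzero(m); X=plane(c,np.c_[u,v],62)[:,:2]
    mu=X.mean(0); w,V=np.linalg.eigh(np.cov(X.T)); a=ang(np.degrees(np.arctan2(V[1,1],V[0,1])))
    return mu,a,np.sqrt(12*w[::-1]),len(u)
def tile(c,uv,r=30):
    g=cv2.cvtColor(c["img"],cv2.COLOR_BGR2HSV); u0,v0=uv
    m=np.zeros(g.shape[:2],np.uint8); m[v0-r:v0+r,u0-r:u0+r]=1
    def cc(mask):
        n,l,s,ce=cv2.connectedComponentsWithStats((mask&(m>0)).astype(np.uint8))
        return l,s,ce
    dark=(g[...,2]<60); l,s,ce=cc(dark); k=1+np.argmin(np.hypot(*(ce[1:]-np.array(uv)).T)+1000*(s[1:,4]<60))
    v,u=np.nonzero(l==k); X=plane(c,np.c_[u,v],8)[:,:2]
    wh=(g[...,1]<90)&(g[...,2]>95); l,s,_=cc(wh); k=1+np.argmax(s[1:,4])
    cn,_=cv2.findContours((l==k).astype(np.uint8),cv2.RETR_EXTERNAL,cv2.CHAIN_APPROX_NONE)
    cn=max(cn,key=len).reshape(-1,2)
    return X.mean(0),rect(X),rect(plane(c,cn,8)[:,:2])
E
python3 - <<'E'
from meas import *
c=load("top0.npz"); s=load("scene0.npz")
P=cloud(c);Q=cloud(s)
for n,u,v in [("obl",171,194),("LR",379,165),("sq",372,223),("SR",489,206)]:
    p=plane(c,[[u,v]],30)[0,:2]
    print(n,"top",*grip(c,P,p),"scene",*grip(s,Q,p))
    # body
    for C,W in((c,P),(s,Q)):
        hs=cv2.cvtColor(C["img"],cv2.COLOR_BGR2HSV)
        m=(np.hypot(W[...,0]-p[0],W[...,1]-p[1])<50)&(W[...,2]>11)&(W[...,2]<22)&(hs[...,1]<110)
        vv,uu=np.nonzero(m); print("   body",*rect(plane(C,np.c_[uu,vv],16)[:,:2]))
for n,a,b in [("tS",(267,158),(391,224)),("tL",(289,216),(338,194)),("tO",(222,245),(374,158)),("tQ",(439,260),(186,220))]:
    print(n,"top",tile(c,a)); print("   scene",tile(s,b,25))
for n,u,v,z in[("jar",326,178,85),("mug",209,142,85)]:
    print(n,plane(c,[[u,v]],z))
E
```

```text
obl top [533.1 400.8] 34.72688291970968 [35. 18.] 106 scene [539.3 397.8] 26.041071016098186 [34.2 25.1] 73
   body [535.8 397.8] 69.2847900390625 38.44905090332031 11.431395530700684
   body [537.8 398.5] 71.01551818847656 41.964271545410156 34.48651123046875
LR top [ 618.3 -132.6] 65.07280186707976 [32.  18.4] 92 scene [ 624.8 -136.6] 65.76507143517676 [33.5 21.4] 119
   body [ 621.3 -132.7] 68.70496368408203 66.78035736083984 -44.008358001708984
   body [ 624.9 -136.5] 66.103271484375 62.89828109741211 65.81200408935547
sq top [ 465.6 -113.5] -75.58781416274229 [33.7 16.2] 92 scene [ 472.2 -117.8] -69.13112170823086 [36.8 21.2] 97
   body [ 467.1 -113.7] 55.4201545715332 54.69851303100586 -76.49669456481934
   body [ 469.7 -116.5] 57.39504623413086 56.68681716918945 13.092818260192871
SR top [ 516.9 -409.4] -34.138582649938854 [35.8 19. ] 113 scene [ 522.3 -412.1] -35.07420307609587 [35.3 20.3] 125
   body [ 516.4 -406.4] 44.10319137573242 34.78807830810547 17.819849014282227
   body [ 524.6 -410.8] 43.82459259033203 37.702117919921875 -89.85648696124554
tS top (array([634.8, 162.
[... 912 characters left out ...]
9766, 87.8321304321289, 23.909154891967773))
   scene (array([405.3, 265.1]), (array([405.4, 265.1]), 68.68437194824219, 34.858642578125, 25.032779693603516), (array([407.9, 262.5]), 91.71105194091797, 88.39227294921875, -66.76500511169434))
tQ top (array([ 377.8, -283.3]), (array([ 377.8, -283.2]), 55.50983428955078, 55.00476837158203, -75.14477729797363), (array([ 378.1, -283. ]), 88.89564514160156, 88.38192749023438, 16.161727905273438))
   scene (array([ 379.5, -284. ]), (array([ 378.9, -283.7]), 53.9964714050293, 52.97133255004883, -74.12629699707031), (array([ 381.5, -283.6]), 91.06575012207031, 88.36912536621094, 15.700132369995117))
jar [[564.5   5.8  85. ]]
mug [[649.6 293.7  85. ]]
```

servo_tool:
  angular:
    - [0,0,55]
    - [0,0,55]
    - [0,0,55]
    - [0,0,55]
    - [0,0,55]
    - [0,0,55]
    - [0,0,55]
    - [0,0,55]
    - [0,0,55]
    - [0,0,55]
  slide:
    - [354,-93,-76]
    - [354,-93,-76]
    - [354,-93,-76]
    - [354,-93,-76]
    - [354,-93,-76]
    - [354,-93,-76]
    - [354,-93,-76]
    - [354,-93,-76]
    - [354,-93,-76]
    - [354,-93,-76]
  grip: [0,0,0,0,0,0,0,0,0,0]

```text
time: 0.93
tool_pos: [540.1, 396.3, 147.9]
tcp_rot: [-3.14, -0.002, -2.539]
contact_force: [-1.0, -0.7, 0.2]
grip_width: 46.1
```

servo_tool:
  angular:
    - [0,0,0]
    - [0,0,0]
    - [0,0,0]
    - [0,0,0]
    - [0,0,0]
    - [0,0,0]
  slide:
    - [0,0,0]
    - [0,0,-40]
    - [0,0,-80]
    - [0,0,-80]
    - [0,0,-80]
    - [0,0,-80]
  grip: [0,0,0,0,0,0]

```text
time: 1.43
tool_pos: [535.5, 400.9, 73.1]
tcp_rot: [3.142, 0.003, -2.534]
contact_force: [0.3, 0.4, 1.6]
grip_width: 45.7
```

```bash
python3 - <<'E'
from plant import bot
from h import *
print(bot.get_obs()["tool_pos"])
a=bot.capture("scene")["img"];b=bot.capture("top")["img"]
cv2.imwrite("pics/p1.png",np.hstack([cv2.resize(a[90:240,340:520],(400,333)),cv2.resize(b[130:280,100:280],(400,333))]))
E
```

```text
[535.52960079 400.90382193  73.09889001]
```

View pics/p1.png

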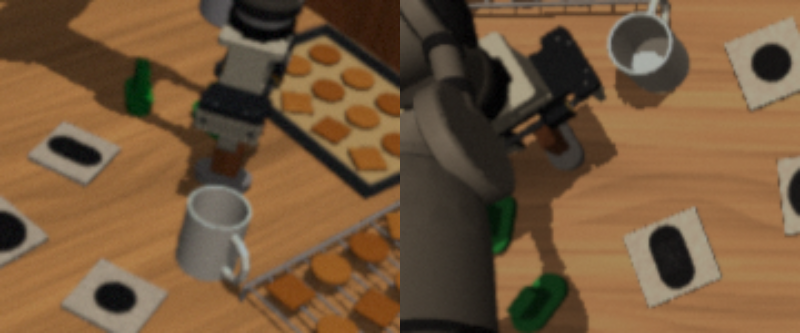

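servo_tool:
  angular:
    - [0,0,0]
    - [0,0,0]
    - [0,0,0]
    - [0,0,0]
    - [0,0,0]
    - [0,0,0]
    - [0,0,0]
    - [0,0,0]
    - [0,0,0]
    - [0,0,0]
  slide:
    - [0,0,-20]
    - [0,0,-36]
    - [0,0,-43]
    - [0,0,-43]
    - [0,0,-43]
    - [0,0,-43]
    - [0,0,-43]
    - [0,0,-43]
    - [0,0,-43]
    - [0,0,-43]
  grip: [0,0,0,0,-1,-1,-1,-1,-1,-1]

```text
time: 2.37
tool_pos: [535.7, 400.1, 28.6]
tcp_rot: [3.141, 0.001, -2.534]
contact_force: [-1.5, 0.7, 4.7]
grip_width: 17.7
```

servo_tool:
  angular:
    - [0,0,0]
    - [0,0,0]
    - [0,0,0]
    - [0,0,-6]
    - [0,0,-11]
    - [0,0,-11]
    - [0,0,-11]
    - [0,0,-11]
    - [0,0,-11]
    - [0,0,-11]
  slide:
    - [0,0,30]
    - [0,0,65]
    - [0,0,100]
    - [-25,-25,120]
    - [-53,-54,120]
    - [-81,-82,120]
    - [-108,-110,120]
    - [-131,-134,120]
    - [-131,-134,120]
    - [-131,-134,120]
  grip: [-1,-1,-1,-1,-1,-1,-1,-1,-1,-1]

```text
time: 3.2
tool_pos: [403.5, 264.7, 148.1]
tcp_rot: [-3.142, -0.0, -2.727]
contact_force: [0.6, 0.1, -1.2]
grip_width: 17.9
```

servo_tool:
  angular:
    - [0,0,0]
    - [0,0,0]
    - [0,0,0]
    - [0,0,0]
    - [0,0,0]
    - [0,0,0]
    - [0,0,0]
    - [0,0,0]
  slide:
    - [0,0,-30]
    - [0,0,-60]
    - [0,0,-85]
    - [0,0,-100]
    - [0,0,-100]
    - [0,0,-100]
    - [0,0,-100]
    - [0,0,-100]
  grip: [-1,-1,-1,-1,-1,-1,-1,-1]

```text
time: 3.87
tool_pos: [405.6, 266.4, 49.0]
tcp_rot: [3.141, 0.003, -2.726]
contact_force: [0.3, 1.0, -0.9]
grip_width: 17.8
```

```bash
python3 - <<'E'
from plant import bot
from h import *
a=bot.capture("scene")["img"];b=bot.capture("top")["img"]
cv2.imwrite("pics/p2.png",np.hstack([cv2.resize(a[70:220,290:470],(400,333)),cv2.resize(b[170:320,140:320],(400,333))]))
E
```

```text
(no output)
```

View pics/p2.png

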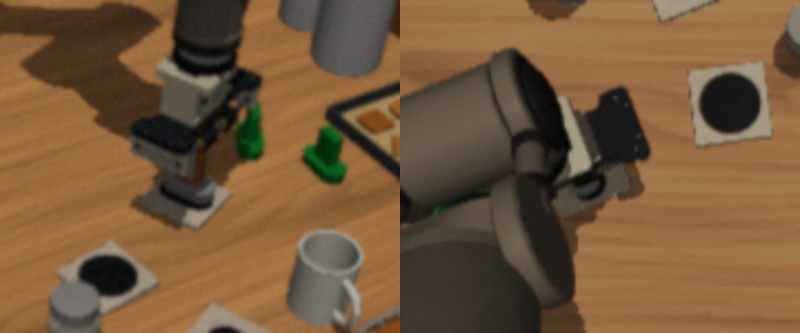

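servo_tool:
  angular:
    - [0,0,0]
    - [0,0,0]
    - [0,0,0]
    - [0,0,0]
    - [0,0,0]
    - [0,0,0]
    - [0,0,0]
    - [0,0,0]
    - [0,0,0]
    - [0,0,0]
  slide:
    - [0,0,-5]
    - [0,0,-9]
    - [0,0,-11.5]
    - [0,0,-11.5]
    - [0,0,-11.5]
    - [0,0,-11.5]
    - [0,0,-11.5]
    - [0,0,-11.5]
    - [0,0,28]
    - [0,0,65]
  grip: [-1,-1,-1,-1,0,0,0,0,0,0]

```text
time: 4.8
tool_pos: [402.9, 265.0, 111.8]
tcp_rot: [3.142, -0.006, -2.727]
contact_force: [0.9, 0.2, 0.4]
grip_width: 45.1
```

servo_tool:
  angular:
    - [0,0,-7]
    - [0,0,-14]
    - [0,0,-21]
    - [0,0,-28]
    - [0,0,-35]
    - [0,0,-42]
    - [0,0,-49]
    - [0,0,-56]
    - [0,0,-63]
    - [0,0,-70]
  slide:
    - [0,-10,37]
    - [11,-30,37]
    - [22,-50,37]
    - [33,-70,37]
    - [44,-90,37]
    - [55,-110,37]
    - [66,-130,37]
    - [77,-150,37]
    - [90,-175,37]
    - [108,-200,37]
  grip: [0,0,0,0,0,0,0,0,0,0]

```text
time: 5.63
tool_pos: [512.1, 64.8, 149.6]
tcp_rot: [-3.141, -0.001, 2.33]
contact_force: [1.0, 1.2, -0.1]
grip_width: 45.9
```

servo_tool:
  angular:
    - [0,0,-7]
    - [0,0,-14]
    - [0,0,-21]
    - [0,0,-28]
    - [0,0,-35]
    - [0,0,-42]
    - [0,0,-49]
    - [0,0,-56]
    - [0,0,-63]
    - [0,0,-69]
  slide:
    - [11,-22,0]
    - [22,-44,0]
    - [33,-66,0]
    - [44,-88,0]
    - [55,-110,0]
    - [66,-132,0]
    - [77,-154,0]
    - [88,-176,0]
    - [100,-190,0]
    - [109,-200,0]
  grip: [0,0,0,0,0,0,0,0,0,0]

```text
time: 6.47
tool_pos: [621.9, -136.2, 149.3]
tcp_rot: [3.141, 0.0, 1.123]
contact_force: [-0.2, -0.1, -0.0]
grip_width: 45.7
```

```bash
python3 - <<'E'
from plant import bot
from meas import *
print(bot.get_obs()["tool_pos"],bot.get_obs()["joint_positions"])
for n in("top","scene"):
    c=bot.capture(n);P=cloud(c); cv2.imwrite(f"pics/{n}3.png",c["img"])
    print(n,grip(c,P,(404,266)))
E
```

```text
[ 621.9 -136.2  149.3] [-0.3  0.6  1.3 -0.   1.2  0.1]Traceback (most recent call last):
  File "<stdin>", line 6, in <module>
  File "meas.py", line 12, in grip
    v,u=np.nonzero(m); X=plane(c,np.c_[u,v],62)[:,:2]
                         ~~~~~^^^^^^^^^^^^^^^^^
  File "h.py", line 7, in plane
    d=np.c_[und(c,uv),np.ones(len(np.reshape(uv,(-1,2))))]@c["R"]   # R^T d
            ~~~^^^^^^
  File "h.py", line 5, in und
    return cv2.undistortPoints(np.asarray(uv,float).reshape(-1,1,2),K(c),np.asarray(c["dist"],float)).reshape(-1,2)
           ~~~~~~~~~~~~~~~~~~~^^^^^^^^^^^^^^^^^^^^^^^^^^^^^^^^^^^^^^^^^^^^^^^^^^^^^^^^^^^^^^^^^^^^^^^
cv2.error: OpenCV(4.12.0) /io/opencv/modules/calib3d/src/undistort.dispatch.cpp:347: error: (-215:Assertion failed) CV_IS_MAT(_src) && CV_IS_MAT(_dst) && (_src->rows == 1 || _src->cols == 1) && (_dst->rows == 1 || _dst->cols == 1) && _src->cols + _src->rows - 1 == _dst->rows + _dst->cols - 1 && (CV_MAT_TYPE(_src->type) == CV_32FC2 || CV_MAT_TYPE(_src->type) == CV_64FC2) && (CV_MAT_TYPE(_dst->type) == CV_32FC2 || CV_MAT_TYPE(_dst->type) == CV_64FC2) in function 'cvUndistortPointsInternal'
```

View pics/top3.png

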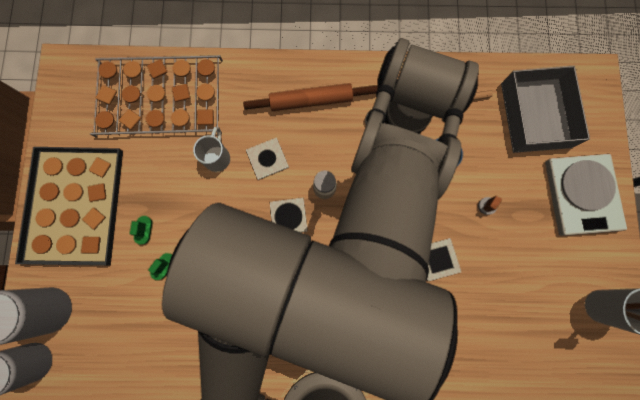

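servo_tool:
  angular:
    - [0,0,0]
    - [0,0,0]
    - [0,0,0]
    - [0,0,0]
    - [0,0,0]
    - [0,0,0]
    - [0,0,0]
  slide:
    - [0,0,0]
    - [0,0,-35]
    - [0,0,-70]
    - [0,0,-95]
    - [0,0,-112]
    - [0,0,-122]
    - [0,0,-122]
  grip: [0,0,0,0,0,0,0]

```text
time: 7.1
tool_pos: [619.6, -133.0, 25.5]
tcp_rot: [-3.137, 0.0, 1.133]
contact_force: [-0.4, -0.4, 0.1]
grip_width: 45.7
```

servo_tool:
  angular:
    - [0,0,0]
    - [0,0,0]
    - [0,0,0]
    - [0,0,0]
    - [0,0,0]
    - [0,0,0]
    - [0,0,0]
    - [0,0,0]
  slide:
    - [0,0,0]
    - [0,0,0]
    - [0,0,0]
    - [0,0,0]
    - [0,0,0]
    - [0,0,35]
    - [0,0,75]
    - [0,0,122]
  grip: [-1,-1,-1,-1,-1,-1,-1,-1]

```text
time: 7.77
tool_pos: [620.4, -134.1, 144.7]
tcp_rot: [-3.139, 0.0, 1.131]
contact_force: [1.7, -0.5, -1.7]
grip_width: 17.9
```

servo_tool:
  angular:
    - [0,0,0]
    - [0,0,0]
    - [0,0,0]
    - [0,0,0]
    - [0,0,0]
    - [0,0,0]
    - [0,0,0]
    - [0,0,0]
    - [0,0,0]
    - [0,0,0]
  slide:
    - [0,0,20]
    - [-15,25,20]
    - [-34,58,20]
    - [-53,90,20]
    - [-72,122,20]
    - [-91,154,20]
    - [-110,185,20]
    - [-125,211,20]
    - [-140,235,20]
    - [-140,235,20]
  grip: [-1,-1,-1,-1,-1,-1,-1,-1,-1,-1]

```text
time: 8.6
tool_pos: [478.3, 104.2, 164.6]
tcp_rot: [-3.139, -0.0, 1.134]
contact_force: [-0.3, -0.0, -2.4]
grip_width: 17.8
```

servo_tool:
  angular:
    - [0,0,0]
    - [0,0,0]
    - [0,0,0]
    - [0,0,0]
    - [0,0,0]
    - [0,0,0]
    - [0,0,0]
    - [0,0,0]
    - [0,0,0]
    - [0,0,0]
  slide:
    - [0,0,-30]
    - [0,0,-60]
    - [0,0,-90]
    - [0,0,-110]
    - [0,0,-122]
    - [0,0,-128]
    - [0,0,-132]
    - [0,0,-132]
    - [0,0,-132]
    - [0,0,-132]
  grip: [-1,-1,-1,-1,-1,-1,-1,-1,-1,-1]

```text
time: 9.43
tool_pos: [480.6, 100.7, 34.0]
tcp_rot: [-3.141, 0.0, 1.131]
contact_force: [-8.6, 1.8, 14.4]
grip_width: 17.9
```

servo_tool:
  angular:
    - [0,0,0]
    - [0,0,0]
    - [0,0,0]
    - [0,0,0]
    - [0,0,0]
    - [0,0,0]
    - [0,0,0]
    - [0,0,0]
    - [0,0,0]
    - [0,0,0]
  slide:
    - [0,0,1]
    - [0,0,1]
    - [0,0,1]
    - [0,0,1]
    - [0,0,1]
    - [0,0,30]
    - [0,0,70]
    - [0,0,110]
    - [0,0,114]
    - [0,0,114]
  grip: [0,0,0,0,0,0,0,0,0,0]

```text
time: 10.27
tool_pos: [483.2, 100.8, 149.0]
tcp_rot: [3.136, -0.003, 1.131]
contact_force: [0.1, 0.2, -0.6]
grip_width: 45.7
```

servo_tool:
  angular:
    - [0,0,6]
    - [0,0,12]
    - [0,0,18]
    - [0,0,24]
    - [0,0,30]
    - [0,0,36]
    - [0,0,39]
    - [0,0,39]
    - [0,0,39]
    - [0,0,39]
  slide:
    - [-1,-20,0]
    - [-3,-55,0]
    - [-5,-90,0]
    - [-7,-125,0]
    - [-10,-160,0]
    - [-12,-190,0]
    - [-13,-215,0]
    - [-13,-215,0]
    - [-13,-215,-35]
    - [-13,-215,-60]
  grip: [0,0,0,0,0,0,0,0,0,0]

```text
time: 11.1
tool_pos: [467.8, -114.3, 84.4]
tcp_rot: [-3.141, -0.0, 1.809]
contact_force: [-0.3, 0.9, 0.0]
grip_width: 45.7
```

servo_tool:
  angular:
    - [0,0,0]
    - [0,0,0]
    - [0,0,0]
    - [0,0,0]
    - [0,0,0]
    - [0,0,0]
    - [0,0,0]
    - [0,0,0]
    - [0,0,0]
    - [0,0,0]
  slide:
    - [0,0,-20]
    - [0,0,-40]
    - [0,0,-55]
    - [0,0,-63]
    - [0,0,-63]
    - [0,0,-63]
    - [0,0,-63]
    - [0,0,-63]
    - [0,0,-63]
    - [0,0,-63]
  grip: [0,0,0,0,0,-1,-1,-1,-1,-1]

```text
time: 11.93
tool_pos: [468.7, -114.4, 24.1]
tcp_rot: [3.141, 0.001, 1.811]
contact_force: [-0.1, -0.1, 3.1]
grip_width: 17.6
```

servo_tool:
  angular:
    - [0,0,0]
    - [0,0,0]
    - [0,0,0]
    - [0,0,2]
    - [0,0,2]
    - [0,0,2]
    - [0,0,2]
    - [0,0,2]
    - [0,0,2]
    - [0,0,2]
  slide:
    - [0,0,30]
    - [0,0,65]
    - [0,0,100]
    - [-15,-28,110]
    - [-32,-60,110]
    - [-49,-92,110]
    - [-66,-124,110]
    - [-80,-150,110]
    - [-90,-169,110]
    - [-90,-169,110]
  grip: [-1,-1,-1,-1,-1,-1,-1,-1,-1,-1]

```text
time: 12.77
tool_pos: [376.9, -286.7, 133.8]
tcp_rot: [-3.142, 0.002, 1.843]
contact_force: [0.5, -0.2, -0.1]
grip_width: 18.1
```

servo_tool:
  angular:
    - [0,0,0]
    - [0,0,0]
    - [0,0,0]
    - [0,0,0]
    - [0,0,0]
    - [0,0,0]
    - [0,0,0]
    - [0,0,0]
    - [0,0,0]
    - [0,0,0]
  slide:
    - [0,0,-30]
    - [0,0,-60]
    - [0,0,-80]
    - [0,0,-92]
    - [0,0,-97]
    - [0,0,-100]
    - [0,0,-101]
    - [0,0,-101]
    - [0,0,-101]
    - [0,0,-101]
  grip: [-1,-1,-1,-1,-1,-1,-1,-1,-1,-1]

```text
time: 13.6
tool_pos: [378.8, -283.7, 33.2]
tcp_rot: [3.141, 0.001, 1.846]
contact_force: [-0.3, -0.4, -1.4]
grip_width: 17.7
```

servo_tool:
  angular:
    - [0,0,0]
    - [0,0,0]
    - [0,0,0]
    - [0,0,0]
    - [0,0,0]
    - [0,0,0]
    - [0,0,0]
    - [0,0,0]
    - [0,0,0]
    - [0,0,0]
  slide:
    - [0,0,-1]
    - [0,0,-1]
    - [0,0,-1]
    - [0,0,-1]
    - [0,0,-1]
    - [0,0,-1]
    - [0,0,30]
    - [0,0,70]
    - [0,0,110]
    - [0,0,112]
  grip: [-1,-1,0,0,0,0,0,0,0,0]

```text
time: 14.43
tool_pos: [381.0, -285.9, 150.8]
tcp_rot: [3.136, 0.01, 1.846]
contact_force: [1.7, -1.3, 0.2]
grip_width: 45.8
```

servo_tool:
  angular:
    - [0,0,6]
    - [0,0,12]
    - [0,0,18]
    - [0,0,24]
    - [0,0,30]
    - [0,0,36]
    - [0,0,39]
    - [0,0,39]
    - [0,0,39]
    - [0,0,39]
  slide:
    - [20,-18,0]
    - [42,-38,0]
    - [64,-58,0]
    - [86,-78,0]
    - [108,-98,0]
    - [126,-114,0]
    - [141,-127,0]
    - [141,-127,0]
    - [141,-127,-35]
    - [141,-127,-60]
  grip: [0,0,0,0,0,0,0,0,0,0]

```text
time: 15.27
tool_pos: [519.3, -410.2, 83.5]
tcp_rot: [-3.142, 0.001, 2.526]
contact_force: [-0.1, 0.4, -0.5]
grip_width: 46.0
```

servo_tool:
  angular:
    - [0,0,0]
    - [0,0,0]
    - [0,0,0]
    - [0,0,0]
    - [0,0,0]
    - [0,0,0]
    - [0,0,0]
    - [0,0,0]
    - [0,0,0]
    - [0,0,0]
  slide:
    - [0,0,-20]
    - [0,0,-40]
    - [0,0,-55]
    - [0,0,-61]
    - [0,0,-61]
    - [0,0,-61]
    - [0,0,-61]
    - [0,0,-61]
    - [0,0,-61]
    - [0,0,-61]
  grip: [0,0,0,0,0,-1,-1,-1,-1,-1]

```text
time: 16.1
tool_pos: [519.7, -410.6, 24.3]
tcp_rot: [-3.141, 0.001, 2.527]
contact_force: [-0.7, -0.2, 5.8]
grip_width: 18.0
```

servo_tool:
  angular:
    - [0,0,0]
    - [0,0,0]
    - [0,0,0]
    - [0,0,0]
    - [0,0,0]
    - [0,0,0]
    - [0,0,0]
    - [0,0,0]
    - [0,0,0]
    - [0,0,0]
  slide:
    - [0,0,30]
    - [0,0,65]
    - [0,0,100]
    - [0,0,135]
    - [4,20,145]
    - [11,54,145]
    - [18,89,145]
    - [25,124,145]
    - [32,159,145]
    - [39,194,145]
  grip: [-1,-1,-1,-1,-1,-1,-1,-1,-1,-1]

```text
time: 16.93
tool_pos: [558.3, -214.7, 168.7]
tcp_rot: [3.141, 0.0, 2.527]
contact_force: [-0.1, 0.1, -1.7]
grip_width: 17.8
```

servo_tool:
  angular:
    - [0,0,0]
    - [0,0,0]
    - [0,0,0]
    - [0,0,0]
    - [0,0,0]
    - [0,0,0]
    - [0,0,0]
    - [0,0,0]
    - [0,0,0]
    - [0,0,0]
  slide:
    - [7,35,0]
    - [14,70,0]
    - [22,105,0]
    - [29,140,0]
    - [36,175,0]
    - [43,210,0]
    - [50,245,0]
    - [57,280,0]
    - [64,315,0]
    - [70,345,0]
  grip: [-1,-1,-1,-1,-1,-1,-1,-1,-1,-1]

```text
time: 17.77
tool_pos: [628.3, 131.2, 168.6]
tcp_rot: [3.141, -0.0, 2.528]
contact_force: [-0.3, 0.2, -1.1]
grip_width: 18.0
```

servo_tool:
  angular:
    - [0,0,0]
    - [0,0,0]
    - [0,0,0]
    - [0,0,0]
    - [0,0,0]
    - [0,0,0]
    - [0,0,0]
    - [0,0,0]
    - [0,0,0]
    - [0,0,0]
  slide:
    - [5,25,0]
    - [7,33,0]
    - [7,33,0]
    - [7,33,-30]
    - [7,33,-60]
    - [7,33,-90]
    - [7,33,-110]
    - [7,33,-120]
    - [7,33,-120]
    - [7,33,-120]
  grip: [-1,-1,-1,-1,-1,-1,-1,-1,-1,-1]

```text
time: 18.6
tool_pos: [635.8, 160.7, 49.1]
tcp_rot: [3.141, 0.0, 2.526]
contact_force: [-0.1, 0.4, -0.5]
grip_width: 18.1
```

Contact expected at about 24.3+8 = 32.3 measured.

servo_tool:
  angular:
    - [0,0,0]
    - [0,0,0]
    - [0,0,0]
    - [0,0,0]
    - [0,0,0]
    - [0,0,0]
    - [0,0,0]
    - [0,0,0]
  slide:
    - [0,0,-8]
    - [0,0,-13]
    - [0,0,-16]
    - [0,0,-17]
    - [0,0,-17]
    - [0,0,-17]
    - [0,0,-17]
    - [0,0,-17]
  grip: [-1,-1,-1,-1,-1,-1,-1,-1]

```text
time: 19.27
tool_pos: [635.8, 161.7, 32.2]
tcp_rot: [3.141, 0.001, 2.527]
contact_force: [-1.0, -0.8, 5.9]
grip_width: 18.0
```

servo_tool:
  angular:
    - [0,0,0]
    - [0,0,0]
    - [0,0,0]
    - [0,0,0]
    - [0,0,0]
    - [0,0,0]
    - [0,0,0]
    - [0,0,0]
    - [0,0,0]
    - [0,0,0]
  slide:
    - [0,0,0]
    - [0,0,0]
    - [0,0,0]
    - [0,0,0]
    - [0,0,0]
    - [0,0,30]
    - [0,0,70]
    - [0,0,110]
    - [0,0,150]
    - [0,0,190]
  grip: [0,0,0,0,0,0,0,0,0,0]

```text
time: 20.1
tool_pos: [635.0, 161.7, 223.3]
tcp_rot: [-3.142, -0.0, 2.527]
contact_force: [1.2, 0.0, -0.6]
grip_width: 46.2
```

servo_tool:
  angular:
    - [0,0,0]
    - [0,0,0]
    - [0,0,0]
    - [0,0,0]
    - [0,0,0]
    - [0,0,0]
    - [0,0,0]
    - [0,0,0]
    - [0,0,0]
    - [0,0,0]
  slide:
    - [-220,165,0]
    - [-220,165,0]
    - [-220,165,0]
    - [-220,165,0]
    - [-220,165,0]
    - [-220,165,0]
    - [-220,165,0]
    - [-220,165,0]
    - [-220,165,0]
    - [-220,165,0]
  grip: [0,0,0,0,0,0,0,0,0,0]

```text
time: 20.93
tool_pos: [416.0, 326.5, 221.5]
tcp_rot: [3.141, 0.001, 2.527]
contact_force: [1.0, 1.1, -1.1]
grip_width: 46.1
```

servo_tool:
  angular:
    - [0,0,0]
    - [0,0,0]
    - [0,0,0]
    - [0,0,0]
    - [0,0,0]
    - [0,0,0]
    - [0,0,0]
    - [0,0,0]
    - [0,0,0]
    - [0,0,0]
  slide:
    - [-234,165,0]
    - [-234,165,0]
    - [-234,165,0]
    - [-234,165,0]
    - [-234,165,0]
    - [-234,165,0]
    - [-234,165,0]
    - [-234,165,0]
    - [-234,165,0]
    - [-234,165,0]
  grip: [0,0,0,0,0,0,0,0,0,0]

```text
time: 21.77
tool_pos: [182.8, 491.3, 221.1]
tcp_rot: [-3.141, 0.001, 2.526]
contact_force: [0.2, 0.5, 0.4]
grip_width: 45.7
```

```bash
python3 - <<'E'
from plant import bot
from meas import *
for n in("top","scene"):
    c=bot.capture(n);P=cloud(c); cv2.imwrite(f"pics/{n}4.png",c["img"])
    for t,p in [("tO 24",(404,266)),("tL",(481,101)),("tQ 16",(378.5,-283.5)),("tS",(635.5,161.7))]:
        m=(np.hypot(P[...,0]-p[0],P[...,1]-p[1])<32)&(P[...,2]>62)&(P[...,2]<80)&(cv2.cvtColor(c["img"],cv2.COLOR_BGR2HSV)[...,1]>110)
        v,u=np.nonzero(m); X=plane(c,np.c_[u,v],70)[:,:2]
        w,V=np.linalg.eigh(np.cov(X.T)); print(n,t,p,X.mean(0),np.round(ang(np.degrees(np.arctan2(V[1,1],V[0,1])))),len(u),np.median(P[m][:,2]))
    for t,u,v in [("jar",326,178),("mug",209,142)]:
        if n=="top": print(t,plane(c,[[u,v]],85))
E
```

```text
top tO 24 (404, 266) [404.  263.5] 25.0 116 69.85095603292953
top tL (481, 101) [480.2  99.1] 66.0 94 70.72835150426769
top tQ 16 (378.5, -283.5) [ 378.2 -280.1] -75.0 103 69.19609254944656
top tS (635.5, 161.7) [632.1 162.1] -33.0 94 69.96566835982432
jar [[564.5   5.8  85. ]]
mug [[649.6 293.7  85. ]]
scene tO 24 (404, 266) [410.9 260.3] 19.0 65 68.15687169212868
scene tL (481, 101) [486.1  95.1] 63.0 84 68.42045151571101
scene tQ 16 (378.5, -283.5) [ 385. -284.] -70.0 88 67.74911623457749
scene tS (635.5, 161.7) [638.8 158.4] -37.0 89 68.02757908271225
```

View pics/top4.png

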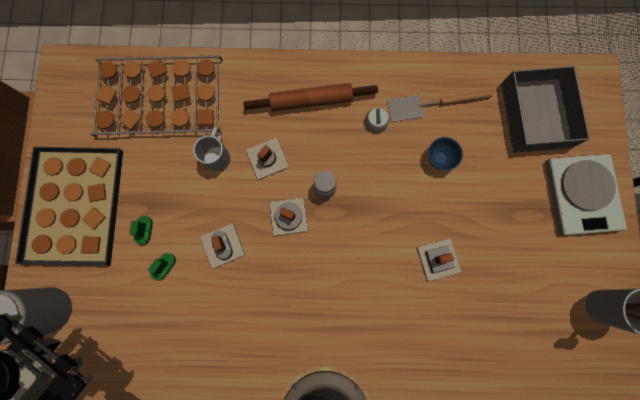

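View pics/scene4.png

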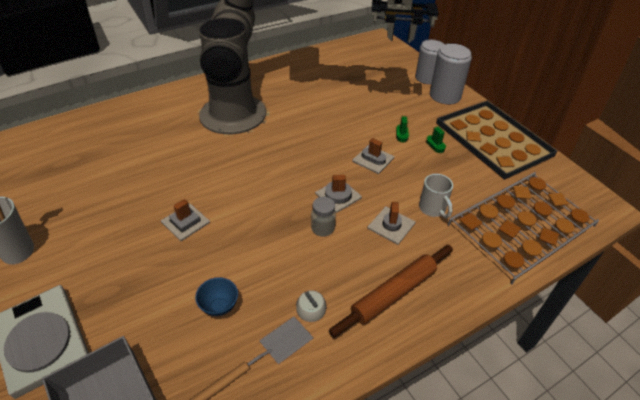

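```bash
python3 - <<'E'
from plant import bot
import cv2,numpy as np
a=cv2.imread("pics/top0.png").astype(int);b=cv2.imread("pics/top4.png").astype(int)
d=np.abs(a-b).max(2)
print("jar diff",(d[165:205,308:345]>40).sum(),"mug diff",(d[125:175,190:230]>40).sum(),bot.get_obs()["contact_force"])
print(bot.close_job())
E
```

```text
jar diff 0 mug diff 0 [-0.35133218 -0.2891993  -0.23103147]
the job is handed in; nothing more can be done
None
```

All four cutters are standing upright on their own tiles, and the job was handed in at about 22 s of the 99 s allowed. No verdict came back on hand-in, so the result rests on my own checks below.

- **Placing:** each cutter was picked up by its grip (opening read 17.7–18 mm), set down on its tile and released. The arm then went back to its start position, clear of everything, with the contact force near zero.
- **Position:** the grip tops read about 70 mm high, as they should on the tiles. In the top view they lie within about 4 mm of the tile centres.
- **Alignment:** in the top view the oblong is at 25° against a tile at 24°. The square is at −75°, which is about 1° from its silhouette after quarter turns.
- **Jar and mug:** the regions around both show no change between the first and last top pictures.
- **Disagreement:** the scene camera reads the grips 5–9 mm off centre and up to 6° off in angle. It showed a similar offset from the top view before I moved anything, because it also picks up the sides of the grips. I took it as measurement bias, and its readings are still within tolerance.
- **Force while placing:** the large round cutter was set down with about 14 N of contact force, the highest I saw in the readings at the end of each move.

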